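Clear the candle and dispense one coffee pod

ROBOT

A 6-joint arm with a two-finger parallel gripper is mounted at the origin on a cart in front of the work surface, level with it; the furniture and walls round the work are solid. World frame = base frame: x ahead of the robot, y to its left, z up, the work surface at z = 0. Lengths are in m, angles in degrees, forces in N, time in s.
With the tool pointing down it reaches from about 0.275 to 0.975 m from the base axis. Payload 8.4 kg.
Tool frame: the origin (TCP) lies between the finger pads; the fingertips stand 11 mm ahead of it and the grasp point (between the pads) lies 8 mm behind it (env.tip_reach is the distance from the TCP to the fingertips, in m); z points along the fingers, y is the line along which they close (so a half turn about z gives the same grasp; the last joint's range is limited). The gripper opens to 92 mm and grips with 3 to 60 N. Pads are 20 mm wide; open, the fingers measure 128 mm over their backs; the gripper's body (75 mm by 189 mm) begins 69 mm behind the grasp point.
Start: joints at [-0.138, 20.225, 93.587, -0, 66.188, -0.138], TCP at [0.625, -0, 0.226] pointing down, gripper open.
Joint ranges: [-150.9, 150.9], [-52.94, 120.26], [3.33, 152.33], [-74.26, 254.26], [0, 154.13], [-172.89, 172.89]. Speed limits (degrees/s): [127.2, 127.2, 159.86, 180, 180, 180].

INTERFACE

Orientations are given as a 3x3 rotation matrix whose columns are the frame's x, y, z axes.
In Python, from station import env, optics gives the robot as it stands.
- The arm moves only by the tool apply_moves, never from a script. Its argument "plan" is a list that holds one entry, the list of rows, each a list of 5 numbers: the finger opening in mm, from 0 to 91.9, then the shift along the tool's x, y, z in mm, then the turn about the tool's z in degrees. A call has 1 to 12 rows; each row is the pose to reach, as a shift and turn from the pose commanded when the call began, along the tool's axes at that moment; what a row does not reach only later rows make up. A row lasts 1/12 s, in which the tool goes at most 41.7 mm and 7.16 degrees, less where a joint would pass 70% of its speed; a pose out of reach is approached as far as the arm can. A call with a gripper value outside its range is refused whole. The fingers move at their own pace and stop on an object; "force" is the grip in N (left out, the last holds). Time passes only in rows, so rows that repeat a pose let the fingers close. It gives the time, the measured TCP pose, the force, the opening and the grip force at its end, in the units of the state.
- env.sense(): the state, without advancing time (a new reading comes with each control period).
- optics.camera(name): name is "scene" or "side" or "wrist"; returns the picture (480x640x3 uint8, red, green, blue); there is no depth.
- optics.camera_params(name): a dict with "camera_matrix" (3x3 intrinsics, pixels), "T" (4x4, takes a point from camera to world coordinates); the wrist camera has in their place "T_tool_cam" (4x4, takes a point from camera to tool coordinates, whose origin is the TCP and whose axes are the flange's). Camera axes: x right, y up, looking along -z (the intrinsics and any distortion apply to the point x, -y, -z); pixel columns grow to the right and rows downward; lengths in m; the calibration is good to about 2 mm. A picture is of the moment at which its call begins: read the wrist's pose just before it. camera_params takes no time and is no camera call.
- env.finish_job(): hands the job in; it is judged then, once.
The state is a dict: "time_s": time; "qpos": joint angles; "joint_velocities": joint speeds; "effort": joint torques, N m; "tcp_pos": TCP position; "tcp_rot": TCP orientation; "ft_force": force on the tool from outside, world axes, zero at the start; "torque": the same for the moment, N m; "gripper_width": opening from 0.0 (shut) to 1.0 (fully open); "finger_force": force on a finger pad.
Only numpy, scipy, OpenCV 4.12 (cv2) and the standard library are available. Lean on these libraries where they do the work, as an engineer would, in place of code of your own. Each camera call takes 0.05 s, during which the arm holds its last target. There are 200 camera calls.

TASK

Dispense one coffee pod, and only one, from the pod dispenser: pull its slide knob all the way out so that the bottom pod falls into the tray, then push the knob fully home again. The candle stands in the way of the knob, so before you work the slide, put the candle back upright in the middle of its glass dish. Leave the other things on the worktop where they are.

Things in the scene. Friction and masses are not known exactly. Their poses are not given: they have to be found in the camera images.
- dispenser: Pod dispenser, fixed, mm: origin on the worktop under the hopper's axis; -x points out of its front, the way the slide is pulled; z up. Clear square hopper (x, y -31 to +31, z 115 to 185; top pod up to z 198), black cheeks (x -30 to +96, y -51 to +51, 115 high), in front an open catch tray (x -110 to -23, floor z 6, lip 29 high) into which the pod falls.
- slide (a joint): Travel of the steel slide with a pocket for one pod, m: 0 = home (pocket under the hopper), 0.060 = out against its stop, toward the dispenser's -x. Over-centre detent: about 3 N to leave either end; past the middle it tends on to that end. The bottom pod falls by the time the slide is fully out; the next drops into the pocket when it is back home.
- knob (a point): Centre of the slide's aluminium round pull knob, 36 in diameter, 27 long, axis along the dispenser's x, 93 above the worktop, on a 14 mm stem; axes as the dispenser's. With the slide home it is at x -109 of the dispenser, 78 in front of the hopper; it moves with the slide. Pinch it from above, across the dispenser's y.
- tray (a point): Centre of the floor of the catch tray, 6 above the worktop; axes as the dispenser's.
- pod_1: Coffee pod, white cup 51 across the rim, 42 high, 30 g, stored upside down (rim and lid below); origin at the centre of its narrow end, at the start its top. It is the bottom one, in the pocket of the slide, its rim on the slide floor 72 above the worktop.
- pod_2: The same kind of pod, second from below, in the hopper.
- pod_3: The same kind of pod, the top one of the hopper.
- candle: Cream pillar candle, an upright cylinder 67 in diameter, 92 high (100 with the wick), about 0.3 kg; origin at the centre of its underside, z up. It stands on the worktop 15 to 45 mm in front of the knob, in the way of its travel. Pinch it from above across the dispenser's y.
- dish: Loose shallow round glass saucer, 132 in diameter, rim 14 high; origin at the centre of its underside. The candle standing in its middle has its underside about 6 to 8 above the worktop.
- salt_mill: Bystander: grey-capped glass salt shaker, 44 across, 90 high; origin at the centre of its underside.
- jam_jar: Bystander: glass jam jar, 69 across, 99 high; origin at the centre of its underside.
- tuna_tin: Bystander: low tin, 86 across, 40 high; origin at the centre of its underside.
Not all that is in view belongs to the job. There is more than one size of the dish; the job needs the larger. Leave any purple look-alike of the candle alone.

How it is judged (in metres and radians):
On the way, in this order (a step that is already met when the one before it is completed fails the run):
1. the candle stands upright in the middle of its dish, released, the slide still home (horizontal distance between candle and dish below 0.018 m and z of candle in the frame of dish below 0.016 m and angle between candle's own z axis and vertical below 0.12 rad and contact force between the fingers and candle below 0.05 N and value of joint slide below 0.01 m), for 0.2 s.
2. the slide has been pulled fully out (value of joint slide above 0.055 m), for 0.1 s.
At the end, for the whole second after the job is handed in: The slide is fully home (within 4 mm), the bottom pod lies at rest in the catch tray, the other two pods are still in the dispenser, and the candle stands upright (within 7 degrees) in its dish, within 18 mm of the middle (horizontal distance between candle and dish below 0.018 m and z of candle in the frame of dish below 0.016 m and angle between candle's own z axis and vertical below 0.12 rad and value of joint slide below 0.004 m and x of pod_1 in the frame of dispenser between -0.112 and -0.015 m and y of pod_1 in the frame of dispenser between -0.05 and 0.05 m and height (world z) of pod_1 below 0.065 m and height (world z) of pod_2 above 0.105 m and height (world z) of pod_3 above 0.14 m and horizontal distance between each of pod_2, pod_3 and dispenser below 0.02 m and linear speed of candle below 0.02 m/s and linear speed of pod_1 below 0.05 m/s); the robot touches nothing.
It fails at once if the slide is pulled (20 mm or more) while the candle is not on its dish (value of joint slide above 0.02 m and horizontal distance between candle and dish above 0.04 m).
It fails at once if the candle is tipped over (angle between candle's own z axis and vertical above 0.6 rad).
It fails at once if a second pod is let out (height (world z) of any of pod_2, pod_3 below 0.085 m).
It fails at once if a bystander is moved by more than 40 mm (distance of any of salt_mill, jam_jar, tuna_tin from where it was at the start of the episode above 0.04 m).
It also fails if it takes over 58 s, if anything falls off the work surface, if the arm or the gripper's body presses on something with over 40 N, if the wrist force passes 120 N, or if a joint passes its speed limit or range.

## Working session

There is one attempt and no reset: what is moved stays moved. The work goes in short steps, Python scripts to look and compute and a tool call to move; the robot and the scene stay as the last step left them, time stands still between calls to the robot, and variables do not carry over. Pictures are saved under pics/ and viewed, at most 13 in all, crops included, and the job is handed in when it is done.

Besides the shell and the picture viewer there is one more tool, called after "Call:" by a JSON object that holds its "fn" and its "kwargs". apply_moves: Moves the arm, as the interface text tells. Its arguments: {"type":"object","properties":{"plan":{"type":"array","items":{"type":"array","items":{"type":"array","items":{"type":"number"}}}},"force":{"type":"number"}},"required":["plan"]}

```bash
mkdir -p pics; python3 - <<'E'
from station import env, optics
import cv2, numpy as np
for n in ["scene","side"]:
    im=optics.camera(n); cv2.imwrite(f"pics/{n}0.png",im[:,:,::-1])
    p=optics.camera_params(n); print(n,{k:(np.round(v,3).tolist() if hasattr(v,'shape') else v) for k,v in p.items()})
p=optics.camera_params("wrist");print(p)
s=env.sense();print(s["tcp_pos"],np.round(s["tcp_rot"],3).tolist(),s["time_s"],env.tip_reach)
E
ls
```

```text
scene {'camera_matrix': [[493.206, 0.0, 322.996], [0.0, 493.206, 240.727], [0.0, 0.0, 1.0]], 'T': [[-0.511, 0.576, -0.638, -0.242], [-0.859, -0.335, 0.387, 0.536], [0.009, 0.746, 0.666, 0.884], [0.0, 0.0, 0.0, 1.0]]}
side {'camera_matrix': [[563.153, 0.0, 318.219], [0.0, 563.153, 247.346], [0.0, 0.0, 1.0]], 'T': [[0.999, -0.009, -0.035, 0.427], [-0.027, 0.467, -0.884, -0.874], [0.024, 0.884, 0.466, 0.664], [0.0, 0.0, 0.0, 1.0]]}
{'camera_matrix': array([[367.14353313,   0.        , 325.49661948],
       [  0.        , 367.14353313, 242.15311977],
       [  0.        ,   0.        ,   1.        ]]), 'T_tool_cam': array([[-3.06691908e-05,  9.57177563e-01,  2.89501488e-01,
         8.21137811e-02],
       [ 9.99999974e-01,  9.53727655e-05, -2.09392641e-04,
        -3.82856029e-04],
       [-2.28036496e-04,  2.89501474e-01, -9.57177541e-01,
        -1.58702341e-01],
       [ 0.00000000e+00,  0.00000000e+00,  0.00000000e+00,
         1.00000000e+00]])}
[6.24569678e-01 3.57433752e-06 2.24959243e-01] [[-0.0, 1.0, -0.001], [1.0, 0.0, -0.0], [-0.0, -0.001, -1.0]] 0.1 0.011
pics
```

View pics/scene0.png

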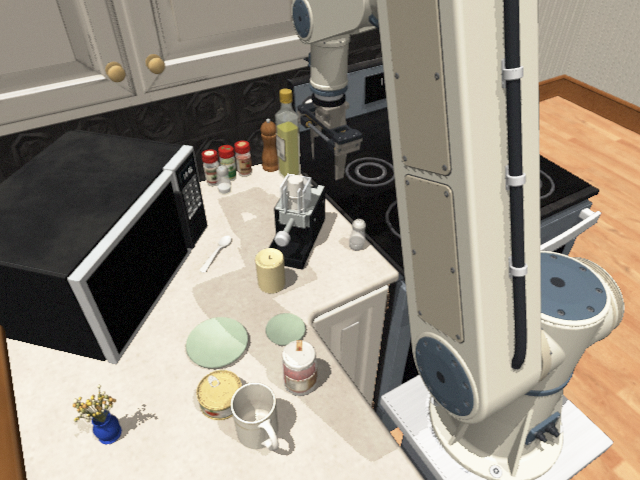

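View pics/side0.png

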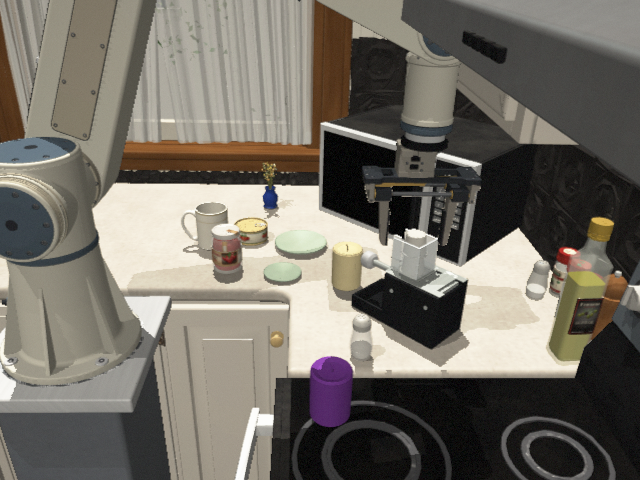

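Candidates for the candle: the cream pillar (scene 270,270; side 347,266) and the purple look-alike (side 331,391). I choose the cream one. For the dish: the large saucer (scene 217,342; side 301,243) and the small one (scene 286,329; side 282,273). I choose the large one. Next I check this in close crops.

```bash
python3 - <<'E'
import cv2
a=cv2.imread("pics/scene0.png")[165:375,175:335]; b=cv2.imread("pics/side0.png")[215:355,260:480]
cv2.imwrite("pics/c1.png",cv2.resize(a[:,:],None,fx=2.8,fy=2.8,interpolation=cv2.INTER_CUBIC))
cv2.imwrite("pics/c2.png",cv2.resize(b,None,fx=3.6,fy=3.6,interpolation=cv2.INTER_CUBIC))
E
```

```text
(no output)
```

View pics/c1.png

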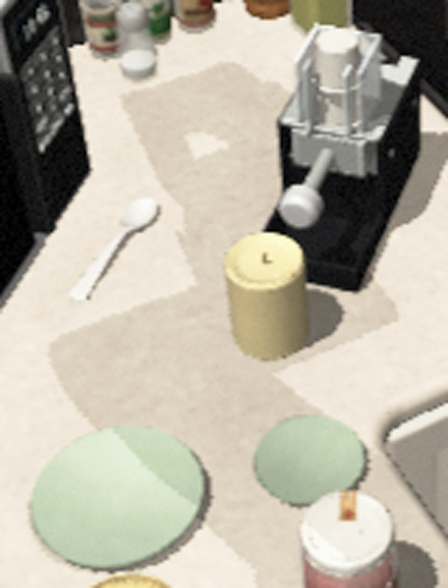

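View pics/c2.png

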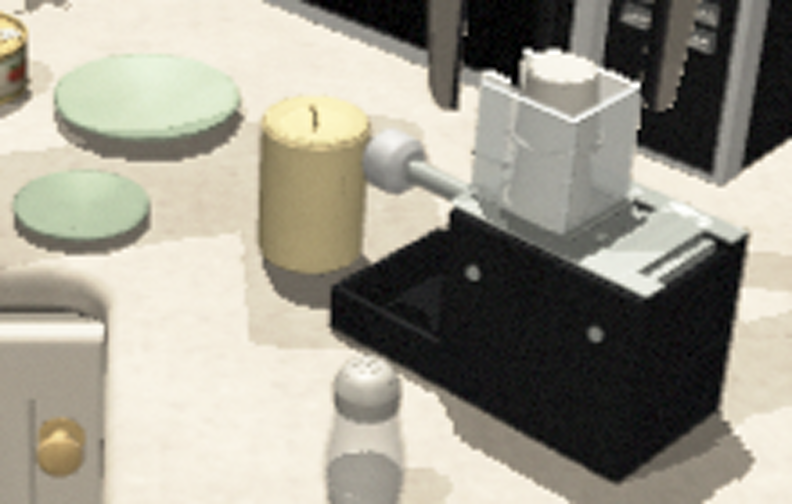

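The scene crop shows the cream candle (scene 269.6,257.5 top centre), the large dish (217.5,342), the knob (283,237.5) and the top pod (296,180). The side crop shows the candle top at (347.5,249.7), the dish at (301,242), the knob at (369,259.4) and the pod top at (415.6,233.3). The choices hold, so now I triangulate.

```bash
cat > h.py <<'E'
import numpy as np
from station import env, optics
def ray(n,uv,T=None):
    p=optics.camera_params(n); K=p["camera_matrix"]; T=p["T"] if T is None else T
    d=np.array([(uv[0]-K[0,2])/K[0,0],-(uv[1]-K[1,2])/K[1,1],-1.]); return T[:3,3],T[:3,:3]@d
def plane(n,uv,z,T=None):
    o,d=ray(n,uv,T); return o+d*(z-o[2])/d[2]
def proj(n,X,T=None):
    p=optics.camera_params(n); K=p["camera_matrix"]; T=p["T"] if T is None else T
    c=np.linalg.inv(T)@np.append(X,1); return K[0,0]*c[0]/-c[2]+K[0,2], K[1,1]*-c[1]/-c[2]+K[1,2]
E
python3 - <<'E'
from h import *
for nm,z,a,b in [("candle",.092,(269.6,257.5),(347.5,249.7)),("dish",.013,(217.5,341.8),(301,242)),("knob",.093,(282.9,237.5),(369.2,259.4)),("podtop",.198,(295.7,180),(415.6,233.3))]:
    print(nm,plane("scene",a,z).round(4),plane("side",b,z).round(4))
s=lambda x,y:(x/3.6+260,y/3.6+215)
print("hop",[plane("side",s(*q),.185).round(4)[:2] for q in [(638,85),(570,122),(478,75)]])
print("trayfront",plane("side",s(332,288),.029).round(4), "rear",plane("side",s(617,480),0).round(4), plane("side",s(745,236),.115).round(4))
s=lambda x,y:(x/2.8+175,y/2.8+165)
print("salt",plane("side",(361,355),0.0),"jam",plane("side",(227,275),0),"jamtop",plane("scene",s(348,522),.095),"tin",plane("scene",(220,390),.04))
print("salttop",plane("scene",(358,223),.09),plane("side",(361,318),.09), "mugtop",plane("scene",(255,398),.1))
E
```

```text
candle [0.5284 0.2128 0.092 ] [0.5331 0.2008 0.092 ]
dish [0.4255 0.3931 0.013 ] [0.4331 0.3883 0.013 ]
knob [0.5743 0.1544 0.093 ] [0.5755 0.1564 0.093 ]
podtop [0.6376 0.0817 0.198 ] [0.6468 0.0697 0.198 ]
hop [array([0.6904, 0.0741]), array([0.6463, 0.0316]), array([0.6069, 0.0841])]
trayfront [0.54   0.1179 0.029 ] rear [ 0.6812 -0.0226  0.    ] [0.748  0.0368 0.115 ]
salt [ 0.5450122 -0.0430231  0.       ] jam [0.26347061 0.24485725 0.        ] jamtop [0.26242948 0.27987487 0.095     ] tin [0.29654223 0.43557238 0.04      ]
salttop [ 0.53157194 -0.03593857  0.09      ] [ 0.53874114 -0.05251421  0.09      ] mugtop [0.21244813 0.39571616 0.1       ]
```

Call:
{"fn": "apply_moves", "kwargs": {"plan": [[[91,0,0,-40,-6],[91,20,-10,-75,-13],[91,60,-30,-90,-20],[91,100,-50,-100,-27],[91,140,-70,-100,-34],[91,175,-85,-100,-40],[91,205,-95,-100,-45],[91,205,-95,-100,-45],[91,205,-95,-100,-45]]]}}

```text
time_s: 0.85
tcp_pos: [0.5291, 0.2067, 0.3254]
tcp_rot: [[-0.709, 0.705, -0.0], [0.705, 0.709, -0.0], [0.0, -0.0, -1.0]]
ft_force: [0.2, -0.2, -0.7]
gripper_width: 0.988
finger_force: 0.0
```

```bash
python3 - <<'E'
from h import *
import cv2
s=env.sense(); T=np.eye(4);T[:3,:3]=s["tcp_rot"];T[:3,3]=s["tcp_pos"]
im=optics.camera("wrist"); cv2.imwrite("pics/w1.png",im[:,:,::-1]); 
T=T@optics.camera_params("wrist")["T_tool_cam"]; np.save("Tw1.npy",T)
print(s["tcp_pos"],s["tcp_rot"],s["time_s"])
cv2.imwrite("pics/w1b.png",cv2.resize(im[:,:,::-1],(800,600),interpolation=cv2.INTER_CUBIC))
E
```

```text
[0.52908978 0.20665549 0.32540617] [[-7.09363153e-01  7.04843104e-01 -3.41230831e-04]
 [ 7.04843180e-01  7.09363129e-01 -2.07135365e-04]
 [ 9.60586366e-05 -3.87448420e-04 -9.99999920e-01]] 0.85
```

View pics/w1b.png

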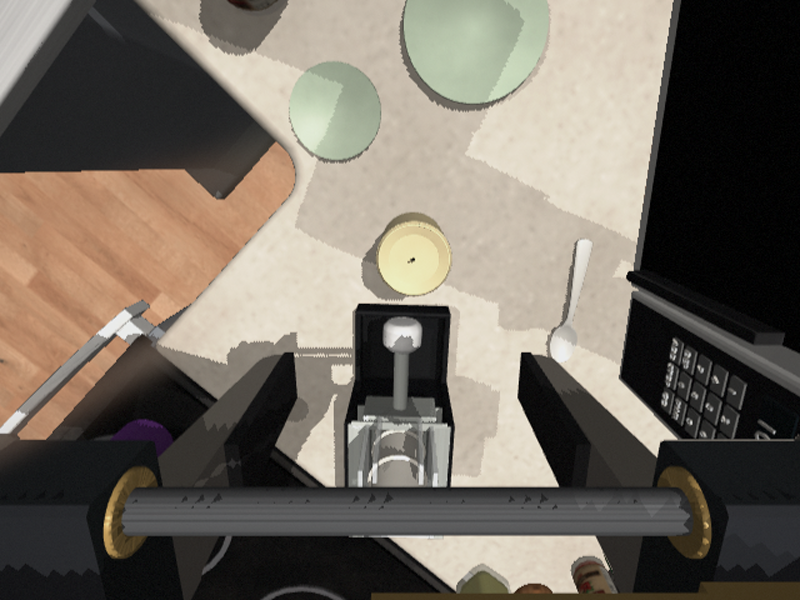

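```bash
python3 - <<'E'
from h import *
T=np.load("Tw1.npy")
w=lambda x,y,z:plane("wrist",(x/1.25,y/1.25),z,T)
print("candle",w(414,259,.092),"knob",w(403,334,.093),"knobtop",w(403,334,.105))
a,b=w(357,305,.029),w(449,308,.029);print("tray",a,b,np.linalg.norm(a-b),np.degrees(np.arctan2(*(b-a)[1::-1])))
l,r,bt=w(401,30,.014),w(550,30,.014),w(475.5,102,.014);print("dish",l,r,np.linalg.norm(l-r),bt, bt+.066*T[:3,1])
# stem from knob to hopper
print("stem",w(403,350,.093),w(401,405,.093), "small dish",w(335,109,.012))
for nm,X in [("cand",(.5265,.2065,.092)),("dish",(.4275,.392,.013))]:
  print(nm,proj("scene",np.array(X)),proj("side",np.array(X)))
E
```

```text
candle [0.53092345 0.21321573 0.092     ] knob [0.57306118 0.15766137 0.093     ] knobtop [0.56991165 0.16093999 0.105     ]
tray [0.53349248 0.12900343 0.029     ] [0.60316615 0.19448059 0.029     ] 0.09561212573758152 43.22150584220593
dish [0.38433709 0.34266985 0.014     ] [0.47960762 0.43855441 0.014     ] 0.13516775888197893 [0.47655899 0.34998522 0.014     ] [ 0.4317531   0.39451358 -0.00512219]
stem [0.58416283 0.14657571 0.093     ] [0.62289506 0.10520049 0.093     ] small dish [0.38675562 0.25121178 0.012     ]
cand (np.float64(272.39225515291736), np.float64(257.052151470129)) (np.float64(344.2749694144501), np.float64(248.4366925262132))
dish (np.float64(217.65388513996052), np.float64(340.9338738969477)) (np.float64(298.7799517128101), np.float64(241.31251576048177))
```

Call:
{"fn": "apply_moves", "kwargs": {"plan": [[[91,0,2,0,0],[91,0,2,40,0],[91,0,2,80,0],[91,0,2,120,0],[91,0,2,160,0],[91,0,2,195,0],[91,0,2,225,0],[91,0,2,250,0],[91,0,2,265,0],[91,0,2,268,0],[91,0,2,268,0]]]}}

```text
time_s: 1.82
tcp_pos: [0.5313, 0.2049, 0.0565]
tcp_rot: [[-0.705, 0.709, -0.002], [0.709, 0.705, -0.001], [0.001, -0.002, -1.0]]
ft_force: [0.6, -0.4, -0.2]
gripper_width: 0.986
finger_force: 0.0
```

Call:
{"fn": "apply_moves", "kwargs": {"plan": [[[55,0,0,0,0],[55,0,0,0,0],[55,0,0,0,0],[55,0,0,0,0],[55,0,0,0,0],[55,0,0,0,0]]], "force": 15}}

```text
time_s: 2.32
tcp_pos: [0.5325, 0.2068, 0.0588]
tcp_rot: [[-0.707, 0.707, 0.002], [0.707, 0.707, 0.001], [-0.001, 0.002, -1.0]]
ft_force: [1.3, 0.0, 7.1]
gripper_width: 0.714
finger_force: 15.0
```

Call:
{"fn": "apply_moves", "kwargs": {"plan": [[[55,0,0,-5,0],[55,0,0,-15,0],[55,0,0,-30,0],[55,0,0,-45,0],[55,0,0,-60,0],[55,0,0,-60,0],[55,0,0,-60,0]]], "force": 20}}

```text
time_s: 2.9
tcp_pos: [0.5317, 0.2065, 0.1184]
tcp_rot: [[-0.707, 0.707, 0.001], [0.707, 0.707, 0.001], [-0.001, 0.001, -1.0]]
ft_force: [-0.2, 0.2, -3.4]
gripper_width: 0.714
finger_force: 20.0
```

```bash
python3 - <<'E'
from h import *
import cv2
s=env.sense(); T=np.eye(4);T[:3,:3]=s["tcp_rot"];T[:3,3]=s["tcp_pos"]
im=optics.camera("wrist")[:,:,::-1]
T=T@optics.camera_params("wrist")["T_tool_cam"]; np.save("Tw2.npy",T)
sd=optics.camera("side")[:,:,::-1]; cv2.imwrite("pics/s2f.png",sd)
sc=cv2.resize(sd[170:290,250:400],None,fx=2,fy=2)
out=np.zeros((480,640+300,3),np.uint8); out[:,:640]=im; out[:240,640:]=sc; 
out[240:,640:]=cv2.resize(optics.camera("scene")[200:320,200:350,::-1],None,fx=2,fy=2)
cv2.imwrite("pics/w2.png",cv2.resize(out,(800,408),interpolation=cv2.INTER_AREA))
E
```

```text
(no output)
```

View pics/w2.png

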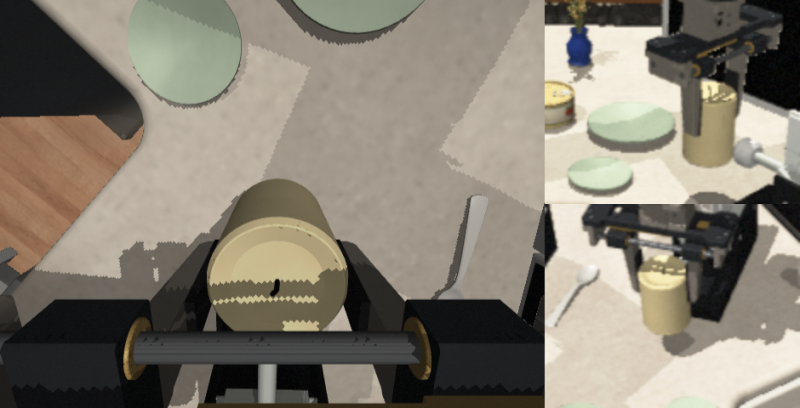

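```bash
python3 - <<'E'
from h import *
T=np.load("Tw2.npy"); s=env.sense(); R=s["tcp_rot"]
w=lambda x,y,z:plane("wrist",(x*1.175,y*1.175),z,T)
l,r=w(208,284,.1516),w(347,284,.1516); f=w(277.5,217,.1516); wk=w(276,291,.1516)
for nm,p in [("lr",(l+r)/2),("front",f),("wick",wk)]: print(nm,p,R.T@(p-s["tcp_pos"]))
print(np.linalg.norm(l-r))
# dish lower edge
l,r,b=w(285,0,.014),w(436,0,.014),w(360,33,.014); print(b,R.T@(b-s["tcp_pos"]))
E
```

```text
lr [0.5262931 0.2117637 0.1516   ] [ 0.00708145  0.0008488  -0.03489166]
front [0.50355911 0.23445457 0.1516    ] [ 0.03920167  0.00082061 -0.03487051]
wick [0.52835687 0.20871098 0.1516    ] [ 0.0034636   0.00014925 -0.03489299]
0.06309011422330854
[0.47757173 0.34894344 0.014     ] [0.13843852 0.06361506 0.10270024]
```

Call:
{"fn": "apply_moves", "kwargs": {"plan": [[[55,15,10,0,0],[55,45,30,0,0],[55,75,48,0,0],[55,95,58,0,0],[55,100,60,0,0],[55,100,60,0,0],[55,100,60,0,0]]]}}

```text
time_s: 3.63
tcp_pos: [0.5026, 0.3189, 0.1167]
tcp_rot: [[-0.708, 0.706, -0.001], [0.706, 0.708, -0.001], [-0.0, -0.002, -1.0]]
ft_force: [-0.4, -0.1, -2.4]
gripper_width: 0.716
finger_force: 20.0
```

```bash
python3 - <<'E'
from h import *
import cv2
s=env.sense(); T=np.eye(4);T[:3,:3]=s["tcp_rot"];T[:3,3]=s["tcp_pos"];R=s["tcp_rot"]
im=optics.camera("wrist")[:,:,::-1].copy()
T=T@optics.camera_params("wrist")["T_tool_cam"]
h=cv2.cvtColor(im,cv2.COLOR_BGR2HSV)
m=cv2.inRange(h,(45,25,60),(85,255,255)); m=cv2.morphologyEx(m,cv2.MORPH_OPEN,np.ones((5,5)))
cs=max(cv2.findContours(m,cv2.RETR_EXTERNAL,cv2.CHAIN_APPROX_NONE)[0],key=cv2.contourArea)
hull=cv2.convexHull(cs)[:,0,:]; print(hull.min(0),hull.max(0))
P=np.array([R.T@(plane("wrist",q,.013,T)-s["tcp_pos"]) for q in hull])[:,:2]
c,r=cv2.minEnclosingCircle((P*1000).astype(np.float32));print(c,r,s["tcp_pos"])
cv2.drawContours(im,[cs],-1,(0,0,255),1); cv2.imwrite("pics/w3.png",im)
E
```

```text
[348 168] [378 185]
(54.300846099853516, 26.281997680664062) 11.13563060760498 [0.50260434 0.31889909 0.11671782]
```

View pics/w3.png

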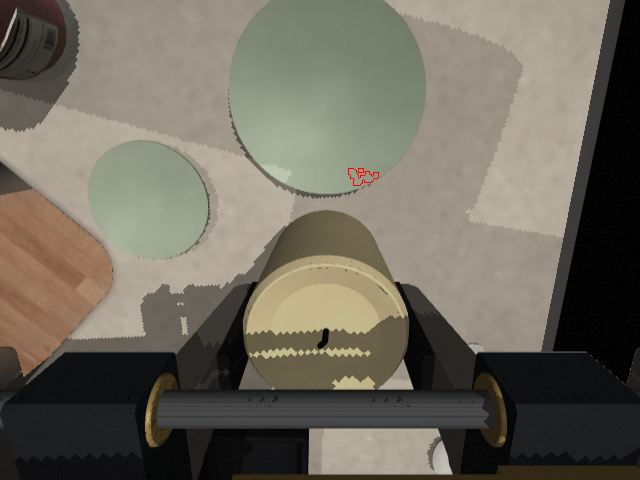

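Colour segmentation failed, but the picture is clear: the dish spans x 229–426 (at row 88) with its near edge at row 193. The candle top spans x 245–409 with its far edge at row 257.

```bash
python3 - <<'E'
from h import *
s=env.sense(); T=np.eye(4);R=s["tcp_rot"];T[:3,:3]=R;T[:3,3]=s["tcp_pos"];T=T@optics.camera_params("wrist")["T_tool_cam"]
w=lambda x,y,z:(1000*R.T@(plane("wrist",(x,y),z,T)-s["tcp_pos"])).round(1)
print(s["tcp_pos"],w(229,88,.013),w(426,88,.013),w(328,193,.013),"candle",w(245,330,.150),w(409,330,.150),w(326,257,.150))
E
```

```text
[0.5028962  0.31846856 0.11689064] [109.7 -64.2 104. ] [109.7  66.4 103.8] [ 39.8   1.6 103.9] candle [  9.  -31.3 -33.1] [  9.   31.9 -33.2] [ 38.8  -0.1 -33.1]
```

Call:
{"fn": "apply_moves", "kwargs": {"plan": [[[55,20,0,0,0],[55,50,1,0,0],[55,80,1,0,0],[55,97,1,0,0],[55,100,1,5,0],[55,100,1,20,0],[55,100,1,33,0],[55,100,1,41,0],[55,100,1,45,0],[55,100,1,46,0],[55,100,1,46,0],[55,100,1,46,0]]]}}

```text
time_s: 4.68
tcp_pos: [0.4337, 0.3909, 0.0721]
tcp_rot: [[-0.707, 0.707, 0.001], [0.707, 0.707, 0.0], [-0.0, 0.001, -1.0]]
ft_force: [1.0, 0.0, -2.7]
gripper_width: 0.716
finger_force: 20.0
```

Call:
{"fn": "apply_moves", "kwargs": {"plan": [[[55,0,0,1,0],[55,0,0,2,0],[55,0,0,3,0],[55,0,0,3,0],[55,0,0,3,0]]]}}

```text
time_s: 5.1
tcp_pos: [0.4331, 0.391, 0.0686]
tcp_rot: [[-0.707, 0.707, -0.0], [0.707, 0.707, -0.0], [-0.0, -0.0, -1.0]]
ft_force: [0.3, -0.4, -2.1]
gripper_width: 0.712
finger_force: 20.0
```

Call:
{"fn": "apply_moves", "kwargs": {"plan": [[[55,0,0,1,0],[55,0,0,2,0],[55,0,0,2,0],[55,0,0,2,0]]]}}

```text
time_s: 5.43
tcp_pos: [0.4331, 0.3909, 0.0665]
tcp_rot: [[-0.707, 0.707, -0.0], [0.707, 0.707, -0.0], [0.0, -0.0, -1.0]]
ft_force: [0.1, 0.8, -2.5]
gripper_width: 0.716
finger_force: 20.0
```

Call:
{"fn": "apply_moves", "kwargs": {"plan": [[[55,0,0,1,0],[55,0,0,1,0],[55,0,0,1,0]]]}}

```text
time_s: 5.68
tcp_pos: [0.4332, 0.391, 0.0659]
tcp_rot: [[-0.707, 0.707, 0.0], [0.707, 0.707, 0.0], [0.0, 0.0, -1.0]]
ft_force: [-0.5, -1.1, 2.6]
gripper_width: 0.718
finger_force: 20.0
```

Contact at the expected height. Next I release and rise.

Call:
{"fn": "apply_moves", "kwargs": {"plan": [[[91,0,0,0,0],[91,0,0,0,0],[91,0,0,0,0],[91,0,0,0,0],[91,0,0,0,0],[91,0,0,-15,0],[91,0,0,-50,0],[91,0,0,-90,0],[91,0,0,-130,0],[91,0,0,-155,0],[91,0,0,-160,0]]]}}

```text
time_s: 6.6
tcp_pos: [0.4351, 0.3927, 0.231]
tcp_rot: [[-0.707, 0.707, 0.006], [0.707, 0.707, 0.005], [-0.0, 0.008, -1.0]]
ft_force: [-0.2, 0.4, 0.9]
gripper_width: 0.992
finger_force: 0.0
```

Call:
{"fn": "apply_moves", "kwargs": {"plan": [[[91,-30,0,0,0],[91,-65,0,0,0],[91,-85,0,0,0],[91,-90,0,0,0],[91,-90,0,0,0],[91,-90,0,0,0]]]}}

```text
time_s: 7.1
tcp_pos: [0.4962, 0.3274, 0.2248]
tcp_rot: [[-0.707, 0.708, -0.001], [0.708, 0.707, -0.0], [0.001, -0.001, -1.0]]
ft_force: [0.5, -1.0, 0.2]
gripper_width: 0.991
finger_force: 0.0
```

```bash
python3 - <<'E'
from h import *
import cv2
s=env.sense(); T=np.eye(4);T[:3,:3]=s["tcp_rot"];T[:3,3]=s["tcp_pos"]
im=optics.camera("wrist")[:,:,::-1]
np.save("Tw4.npy",T@optics.camera_params("wrist")["T_tool_cam"])
out=np.zeros((480,960,3),np.uint8); out[:,:640]=im
out[:240,640:]=cv2.resize(optics.camera("side")[180:300,220:380,::-1],None,fx=2,fy=2)
out[240:,640:]=cv2.resize(optics.camera("scene")[260:380,150:310,::-1],None,fx=2,fy=2)
cv2.imwrite("pics/w4.png",cv2.resize(out,(800,400),interpolation=cv2.INTER_AREA))
print(s["tcp_pos"],s["tcp_rot"])
E
```

```text
[0.49615959 0.32737694 0.22480652] [[-7.06539884e-01  7.07671972e-01 -1.33139071e-03]
 [ 7.07672835e-01  7.06540217e-01 -2.81219581e-04]
 [ 7.41669864e-04 -1.14088189e-03 -9.99999074e-01]]
```

View pics/w4.png

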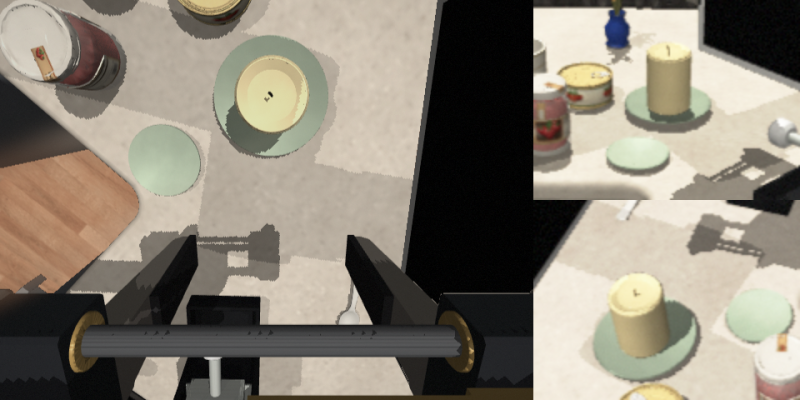

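```bash
python3 - <<'E'
from h import *
T=np.load("Tw4.npy");w=lambda x,y,z:plane("wrist",(x*1.2,y*1.2),z,T)
c=w(271.5,94,.099);d=(w(214,96,.013)+w(327,96,.013)+w(270.5,36,.013)+w(270.5,156,.013))/4
print(c,d,T[:3,:3].T@(c-d))
s=env.sense();R=s["tcp_rot"]
for k in [(.5745,.1555),(.5731,.1577),(.568,.1617)]: print((R.T@(np.array([*k,.093])-s["tcp_pos"])*1000).round(1))
E
```

```text
[0.42876864 0.39469097 0.099     ] [0.42796885 0.39389173 0.013     ] [ 0.00108239 -0.02486326  0.08232816]
[-177.6  -66.5  132.2]
[-175.1  -66.   132.2]
[-168.7  -66.7  132.2]
```

Call:
{"fn": "apply_moves", "kwargs": {"plan": [[[91,-20,-8,0,0],[91,-55,-22,0,0.5],[91,-92,-36,0,1],[91,-125,-48,0,1.5],[91,-152,-58,0,1.5],[91,-168,-64,10,1.5],[91,-172,-66,30,1.5],[91,-172,-66,55,1.5],[91,-172,-66,70,1.5],[91,-172,-66,75,1.5],[91,-172,-66,75,1.5],[91,-172,-66,75,1.5]]]}}

```text
time_s: 8.25
tcp_pos: [0.5718, 0.1598, 0.1511]
tcp_rot: [[-0.689, 0.725, 0.0], [0.725, 0.689, 0.0], [-0.0, 0.0, -1.0]]
ft_force: [0.3, -0.0, 0.7]
gripper_width: 0.991
finger_force: 0.0
```

```bash
python3 - <<'E'
from h import *
import cv2
s=env.sense(); T=np.eye(4);T[:3,:3]=s["tcp_rot"];T[:3,3]=s["tcp_pos"]
im=optics.camera("wrist")[:,:,::-1]
np.save("Tw5.npy",T@optics.camera_params("wrist")["T_tool_cam"])
cv2.imwrite("pics/w5.png",im); print(s["tcp_pos"],s["tcp_rot"])
E
```

```text
[0.57182015 0.15976581 0.1511205 ] [[-6.89019500e-01  7.24742735e-01  3.10479202e-04]
 [ 7.24742792e-01  6.89019497e-01  1.35186131e-04]
 [-1.15951058e-04  3.18163444e-04 -9.99999943e-01]]
```

View pics/w5.png

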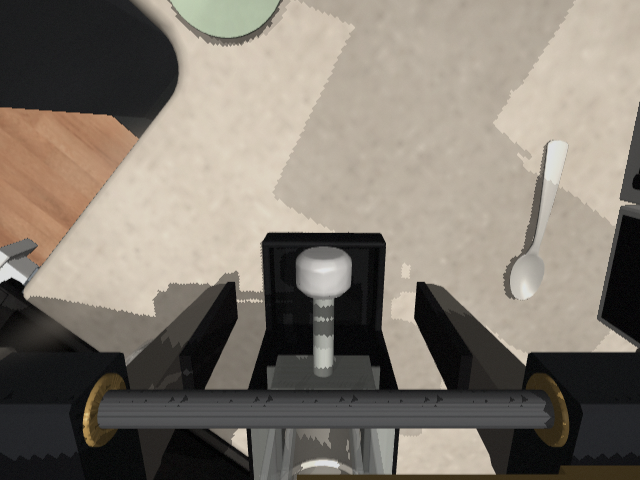

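```bash
python3 - <<'E'
from h import *
T=np.load("Tw5.npy");s=env.sense();R=s["tcp_rot"]
w=lambda x,y,z:(1000*R.T@(plane("wrist",(x,y),z,T)-s["tcp_pos"])).round(1)
print("rear",w(324,299,.111),w(324,297,.108),"front",w(324,247,.075),w(324,248,.08),"wid",w(296,272,.093),w(352,272,.093))
print("lip",w(264,234,.029),w(384,234,.029),"stem",w(323,375,.093))
E
```

```text
rear [-12.7  -1.5  40.7] [-12.8  -1.5  43.7] front [ 8.3 -1.6 76.7] [ 9.1 -1.6 71.7] wid [ -2.6 -19.3  58.7] [-2.6 16.1 58.7]
lip [  4.5 -49.5 122.6] [  4.5  45.8 122.7] stem [-79.1  -2.4  58.7]
```

Call:
{"fn": "apply_moves", "kwargs": {"plan": [[[91,-1,-2,10,0],[91,-1,-2,35,0],[91,-1,-2,55,0],[91,-1,-2,63,0],[91,-1,-2,66,0],[91,-1,-2,66,0],[91,-1,-2,66,0]]]}}

```text
time_s: 8.88
tcp_pos: [0.5716, 0.1571, 0.0854]
tcp_rot: [[-0.688, 0.725, 0.001], [0.725, 0.688, 0.0], [-0.001, 0.001, -1.0]]
ft_force: [-0.1, 0.6, 0.6]
gripper_width: 0.988
finger_force: 0.0
```

Call:
{"fn": "apply_moves", "kwargs": {"plan": [[[25,0,0,0,0],[25,0,0,0,0],[25,0,0,0,0],[25,0,0,0,0],[25,0,0,0,0],[25,0,0,0,0],[25,0,0,0,0],[25,0,0,0,0]]], "force": 25}}

```text
time_s: 9.55
tcp_pos: [0.5709, 0.1569, 0.0846]
tcp_rot: [[-0.688, 0.725, -0.0], [0.725, 0.688, -0.0], [0.0, -0.0, -1.0]]
ft_force: [0.1, 0.5, -0.4]
gripper_width: 0.432
finger_force: 0.0
```

Call:
{"fn": "apply_moves", "kwargs": {"plan": [[[25,0,0,0,0],[25,0,0,0,0],[25,0,0,0,0],[25,0,0,0,0],[25,0,0,0,0]]], "force": 25}}

```text
time_s: 9.97
tcp_pos: [0.5718, 0.1577, 0.0846]
tcp_rot: [[-0.688, 0.725, 0.002], [0.725, 0.688, 0.001], [-0.0, 0.002, -1.0]]
ft_force: [3.1, 4.2, -3.8]
gripper_width: 0.38
finger_force: 25.0
```

Call:
{"fn": "apply_moves", "kwargs": {"plan": [[[25,5,0,0,0],[25,12,0,0,0],[25,20,0,0,0],[25,28,0,0,0],[25,36,0,0,0],[25,44,0,0,0],[25,52,0,0,0],[25,58,0,0,0],[25,60,0,0,0],[25,60,0,0,0],[25,60,0,0,0]]]}}

```text
time_s: 10.88
tcp_pos: [0.5307, 0.2014, 0.0847]
tcp_rot: [[-0.689, 0.725, 0.002], [0.725, 0.689, 0.001], [-0.001, 0.003, -1.0]]
ft_force: [4.0, 4.8, -4.6]
gripper_width: 0.376
finger_force: 25.0
```

Call:
{"fn": "apply_moves", "kwargs": {"plan": [[[25,1,0,0,0],[25,2,0,0,0],[25,3,0,0,0],[25,3,0,0,0],[25,3,0,0,0],[25,3,0,0,0],[25,3,0,0,0],[25,3,0,0,0]]]}}

```text
time_s: 11.55
tcp_pos: [0.5305, 0.2016, 0.0847]
tcp_rot: [[-0.689, 0.725, 0.005], [0.725, 0.689, -0.001], [-0.004, 0.003, -1.0]]
ft_force: [13.3, -8.1, -8.9]
gripper_width: 0.38
finger_force: 25.0
```

```bash
python3 - <<'E'
from h import *
import cv2
out=np.zeros((480,960,3),np.uint8); out[:,:640]=optics.camera("wrist")[:,:,::-1]
out[:240,640:]=cv2.resize(optics.camera("side")[210:350,310:490,::-1],(320,240))
out[240:,640:]=cv2.resize(optics.camera("scene")[160:290,240:400,::-1],(320,240))
cv2.imwrite("pics/w6.png",cv2.resize(out,(800,400),interpolation=cv2.INTER_AREA))
E
```

```text
(no output)
```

View pics/w6.png

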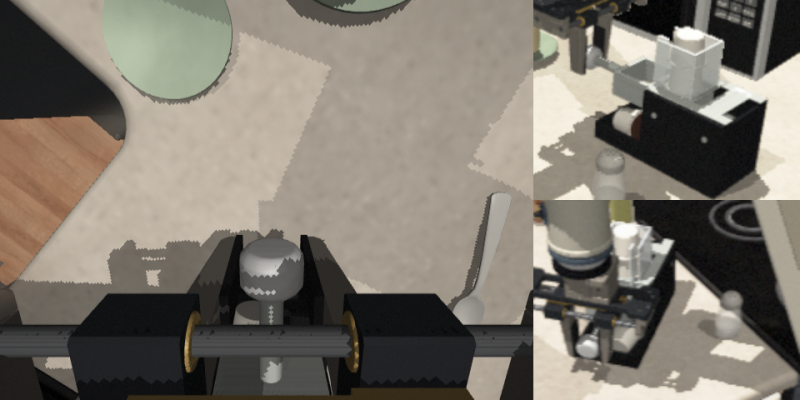

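The slide is out against its stop (force rose with no motion), and the side inset shows the pod lying in the tray. Next I push home.

Call:
{"fn": "apply_moves", "kwargs": {"plan": [[[25,-4,0,0,0],[25,-11,0,0,0],[25,-19,0,0,0],[25,-27,0,0,0],[25,-35,0,0,0],[25,-43,0,0,0],[25,-51,0,0,0],[25,-58,0,0,0],[25,-63,0,0,0],[25,-65,0,0,0],[25,-65,0,0,0],[25,-65,0,0,0]]]}}

```text
time_s: 12.7
tcp_pos: [0.5719, 0.1575, 0.0846]
tcp_rot: [[-0.688, 0.726, -0.001], [0.726, 0.688, 0.003], [0.003, 0.002, -1.0]]
ft_force: [-2.7, 13.4, -0.6]
gripper_width: 0.38
finger_force: 25.0
```

Call:
{"fn": "apply_moves", "kwargs": {"plan": [[[25,2,0,0,0],[25,2,0,0,0],[91,2,0,0,0],[91,2,0,0,0],[91,2,0,0,0],[91,2,0,0,0],[91,2,0,0,0],[91,2,0,0,0],[91,2,0,-20,0],[91,2,0,-50,0],[91,2,0,-85,0],[91,2,0,-110,0]]]}}

```text
time_s: 13.7
tcp_pos: [0.5713, 0.157, 0.197]
tcp_rot: [[-0.688, 0.725, 0.001], [0.725, 0.688, 0.0], [-0.001, 0.001, -1.0]]
ft_force: [1.2, 0.8, 0.5]
gripper_width: 0.99
finger_force: 0.0
```

Call:
{"fn": "apply_moves", "kwargs": {"plan": [[[91,20,0,-20,0],[91,45,0,-40,0],[91,60,0,-60,0],[91,60,0,-60,0],[91,60,0,-60,0],[91,60,0,-60,0]]]}}

```text
time_s: 14.2
tcp_pos: [0.5296, 0.2, 0.2539]
tcp_rot: [[-0.689, 0.725, -0.0], [0.725, 0.689, -0.001], [-0.0, -0.001, -1.0]]
ft_force: [-0.4, 0.1, -0.6]
gripper_width: 0.988
finger_force: 0.0
```

```bash
python3 - <<'E'
from h import *
import cv2
out=np.zeros((480,960,3),np.uint8); out[:,:640]=optics.camera("wrist")[:,:,::-1]
out[:240,640:]=cv2.resize(optics.camera("side")[180:350,260:490,::-1],(320,240))
out[240:,640:]=cv2.resize(optics.camera("scene")[160:370,160:370,::-1],(320,240))
cv2.imwrite("pics/w7.png",cv2.resize(out,(800,400),interpolation=cv2.INTER_AREA))
E
```

```text
(no output)
```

View pics/w7.png

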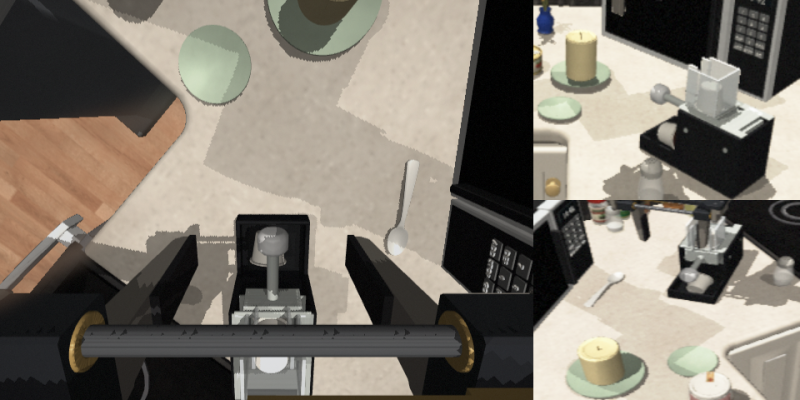

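The knob is back home and the stack has dropped one. One pod lies in the tray, the candle stands centred in its dish, and the gripper is clear.

```bash
python3 -c "
from station import env
print(env.finish_job())"
```

```text
the job is handed in; nothing more can be done
None
```

The job is handed in, though no verdict came back: the candle stands centred in the large dish, one pod lies in the tray, the slide is pushed home, and the bystanders were not touched.

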